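Start two fence screws and catch the crossed thread

TASK

The fence block is locked by two wing screws that someone has only just started, and one of the two is cross-threaded. Gently try both by turning them clockwise: run the sound one in until it is fully home, but when the other binds early, stop at once without forcing it and back it out anticlockwise to its stop, so that it can be started afresh. Leave the things lying around where they are.

Things in the scene. Friction and masses are not known exactly. Their poses are not given: they have to be found in the camera images.
- fence: fixed fence block of pale wood with an steel top plate, 74x270x48 mm (x, y, z); origin at the centre of its underside, on the bench; x is its short, y its long horizontal axis. The two wing knobs stand on its top on its centre line, 80 mm to each side of its centre along y
- screw_left: screw of the left wing knob (80 mm along the block's +y); origin on its axis at the block's top face, 48 mm above the bench; axes parallel to the block's (it does not turn with the knob); sinks 0.8 mm per rad of clockwise turn. A sound thread turns with about 0.03 N m all the way from stop to stop. Exactly one of the two screws is crossed; which one cannot be seen
- screw_right: the same for the right wing knob (80 mm along the block's -y). Either screw, if it is the crossed one: it starts to bind between 0.5 and 0.8 rad, long before home, springily (about 0.9 N m more per further rad, felt as a moment about the vertical), and is damaged above about 0.44 N m. Backing out is always free
- knob_left (a joint): turn of the left wing knob about its vertical axis, clockwise seen from above positive: at 0 the wing lies along the block's x axis; -0.40 is the backed-out stop, 1.55 is home (firm stop, wing along the block's y axis). Starts at 0.10 to 0.35. Stays where it is let go.
- knob_right (a joint): turn of the right wing knob about its vertical axis, clockwise seen from above positive: at 0 the wing lies along the block's x axis; -0.40 is the backed-out stop, 1.55 is home (firm stop, wing along the block's y axis). Starts at 0.10 to 0.35. Stays where it is let go.
- knob_left_grip (a point): middle of the left knob's black wing: a flat bar 56 mm long, 12 mm thick and 26 mm tall, here at mid height and on the turning axis, 34 mm above the screw's origin. x runs along the wing, y across its thickness (grip it across y from above), z up. Below the wing is a stem and a low hub 26 mm across that reaches 12 mm above the screw's origin
- knob_right_grip (a point): the same point of the right knob's identical wing
- tape_measure: bystander: tape measure standing on the bench, 39x91x66 mm, origin at the centre of its underside
- sanding_block: bystander: wooden sanding block, 66x115x30 mm, origin at the centre of its underside
- offcut_2: bystander: small pale wooden offcut, 38x55x22 mm, origin at the centre of its underside
- combination_square: bystander: light combination square lying flat, 74x242x17 mm, origin at the centre of its underside

How it is judged:
By the outcome, as a careful person would: the job done as asked, in the order asked, and still so for the second after the job is handed in, with the robot touching nothing.
It also fails if it takes over 58 s, if anything falls off the work surface, if the arm or the gripper's body presses on something with over 40 N, if the wrist force passes 120 N, or if a joint passes its speed limit or range.

ROBOT

A 6-joint arm with a two-finger parallel gripper is mounted at the origin on a cart in front of the work surface, level with it; the furniture and walls round the work are solid. World frame = base frame: x ahead of the robot, y to its left, z up, the work surface at z = 0. Lengths are in mm, angles in rad, forces in N, time in s.
With the tool pointing down it reaches from about 300 to 750 mm from the base axis. Payload 8.5 kg.
Tool frame: the origin (TCP) lies between the finger pads; the fingertips stand 14 mm ahead of it and the grasp point (between the pads) lies 5 mm behind it; z points along the fingers, y is the line along which they close (so a half turn about z gives the same grasp; the last joint's range is limited). The gripper opens to 85 mm and grips with 20 to 120 N. Pads are 22 mm wide; open, the fingers measure 114 mm over their backs; the gripper's body (76 mm by 85 mm) begins 54 mm behind the grasp point. The pads swing forward as they close: fully open they stand 13 mm farther back than shut.
Start: joints at [-1.351, 0.381, 1.297, -0, 1.464, -0.215], TCP at [231.668, -498.809, 245.322] pointing down, gripper open.
Joint ranges: [-3.11, 3.11], [-0.89, 2.33], [0.22, 2.48], [-1.42, 4.56], [0.17, 2.85], [-2.88, 2.88]. Speed limits (rad/s): [2.39, 2.39, 3.14, 3.14, 3.14, 3.14].

INTERFACE

Orientations are given as [roll, pitch, yaw] about the fixed x, y, z axes, in that order (R = Rz(yaw) Ry(pitch) Rx(roll)).
In Python, from bench import env gives the robot as it stands. The module is installed in compiled form; this text tells all that it offers.
- The arm moves only by the tool step_arm, never from a script. Its argument "steps" is a list of rows, each a list of 4 numbers: the shift along the tool's x, y, z normalised to -1 to 1, where 1 is 500 mm, then the turn about the tool's z normalised to -1 to 1, where 1 is pi/4 rad. A call has 1 to 12 rows; each row is the pose to reach, as a shift and turn from the pose commanded when the call began, along the tool's axes at that moment; what a row does not reach only later rows make up. A row lasts 1/8 s, in which the tool goes at most 62.5 mm and 10.7 degrees, less where a joint would pass 70% of its speed; a pose out of reach is approached as far as the arm can. A call with a number of a shift or a turn outside -1 to 1 is refused whole. A call with a gripper value outside its range is refused whole. "hand" is the opening, from 0 (shut) to 1 (fully open), set as the call begins (left out, the last holds). The fingers move at their own pace and stop on an object; "grip_force" is the grip in N (left out, the last holds). Time passes only in rows, so rows that repeat a pose let the fingers close. It gives the time, the measured TCP pose, the force, the opening and the grip force at its end, in the units of the state.
- env.read_state(): the state, without advancing time (a new reading comes with each control period).
- env.grab_frame(name): name is "scene" or "top" or "wrist"; returns a dict with "pixels" (384x512x3 uint8, red, green, blue), "vfov" (degrees; the focal length in pixels is half the picture's height over the tangent of half this angle, whatever the lens; pixels are square), "cx", "cy" (the principal point, pixels), "rvec" (rotation vector, rad) and "tvec" (3), from world to camera coordinates, as OpenCV has them; the wrist camera has in their place "tool_from_camera" (4x4, takes a point from camera to tool coordinates, whose origin is the TCP and whose axes are the flange's). Camera axes: x right, y down, z forward; pixel columns grow to the right and rows downward; lengths in mm; the calibration is good to about 2 mm. A picture is of the moment at which its call begins: read the wrist's pose just before it. There is no depth.
- env.job_done(): hands the job in; it is judged then, once.
The state is a dict: "t": time; "joint_positions": joint angles; "dq": joint speeds; "tau": joint torques, N m; "ee_pos": TCP position; "tool_rot": TCP orientation; "force": force on the tool from outside, world axes, zero at the start; "wrist_torque": the same for the moment, N m; "grip_width": opening from 0.0 (shut) to 1.0 (fully open); "gripper_force": force on a finger pad.
Only numpy, scipy, OpenCV 4.12 (cv2) and the standard library are available. Lean on these libraries where they do the work, as an engineer would, in place of code of your own. Each camera call takes 0.05 s, during which the arm holds its last target. There are 200 camera calls.

## Working session

There is one attempt and no reset: what is moved stays moved. The work goes in short steps, Python scripts to look and compute and a tool call to move; the robot and the scene stay as the last step left them, time stands still between calls to the robot, and variables do not carry over. Pictures are saved under pics/ and viewed, at most 10 in all, crops included, and the job is handed in when it is done.

Besides the shell and the picture viewer there is one more tool, called after "Call:" in YAML: its name, and indented under it one key for each argument. step_arm: Moves the arm, as the interface text tells. Scaled input: -1 to 1 covers 500 mm each way for a shift and pi/4 rad each way for a turn. Its arguments: {"type":"object","properties":{"steps":{"type":"array","items":{"type":"array","items":{"type":"number","minimum":-1,"maximum":1}}},"hand":{"type":"number"},"grip_force":{"type":"number"}},"required":["steps"]}

```bash
mkdir -p pics && cat > h.py <<'E'
from bench import env
import numpy as np, cv2
from scipy.spatial.transform import Rotation as R
def K(f):
    F=f["pixels"].shape[0]/2/np.tan(np.radians(f["vfov"])/2)
    return np.array([[F,0,f["cx"]],[0,F,f["cy"]],[0,0,1.]])
def rays(f,uv,st=None):
    uv=np.atleast_2d(np.array(uv,float)); d=np.c_[uv,np.ones(len(uv))]@np.linalg.inv(K(f)).T
    if "rvec" in f:
        Rm=cv2.Rodrigues(np.array(f["rvec"],float))[0]; t=np.array(f["tvec"],float).ravel()
        return -Rm.T@t, d@Rm
    T=np.array(f["tool_from_camera"]); Rt=R.from_euler("xyz",st["tool_rot"]).as_matrix()
    return np.array(st["ee_pos"])+Rt@T[:3,3], d@(Rt@T[:3,:3]).T
def plane(f,uv,z,st=None):
    o,d=rays(f,uv,st); return o+d*((z-o[2])/d[:,2:3])
def save(n,im): cv2.imwrite("pics/"+n,cv2.cvtColor(im,cv2.COLOR_RGB2BGR))
E
python3 - <<'E'
from h import *
s=env.read_state(); print(s)
for n in("scene","top"):
    f=env.grab_frame(n); save(n+"1.png",f["pixels"]); print(n,f["vfov"],f["cx"],f["cy"],rays(f,[256,192]))
E
```

```text
{'t': 0.0, 'joint_positions': array([-1.35129217e+00,  3.81201410e-01,  1.29826247e+00,  5.82805743e-06,
        1.46359116e+00, -2.15324915e-01]), 'dq': array([-0.00034877, -0.00011417,  0.00026952, -0.00052605, -0.00046925,
       -0.00148745]), 'tau': array([-7.93798536e-04, -4.48464954e+01, -2.31281054e+01, -1.49680013e-04,
        4.75980036e-03,  6.42844540e-06]), 'ee_pos': array([ 231.61679725, -498.55341359,  244.70827911]), 'tool_rot': array([-3.14016528e+00, -3.18120467e-04,  4.34828220e-01]), 'force': array([-0.34647201,  0.68275485, -0.95600832]), 'wrist_torque': array([0.02044456, 0.02695597, 0.06422695]), 'gripper_force': 0.0, 'grip_width': 0.9983482979232584}
scene 57.03916016467604 252.31369333327027 187.23836961941143 (array([-31.95666878, 856.60229094, 626.678679  ]), array([[ 0.4876106 , -0.74250351, -0.45958121]]))
top 52.26741126255798 252.27662754062558 191.8439827439318 (array([ 494.39391807,  -55.07662856, 1272.42975181]), array([[ 0.03521435,  0.01837279, -0.99925626]]))
```

View pics/top1.png

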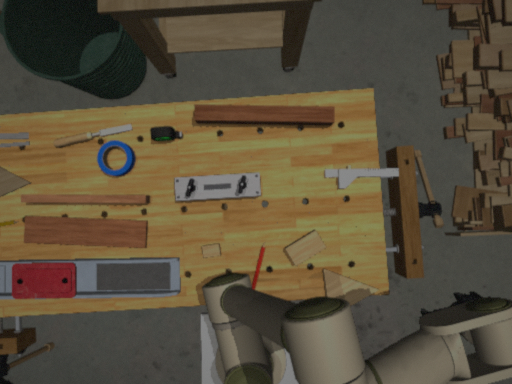

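View pics/scene1.png

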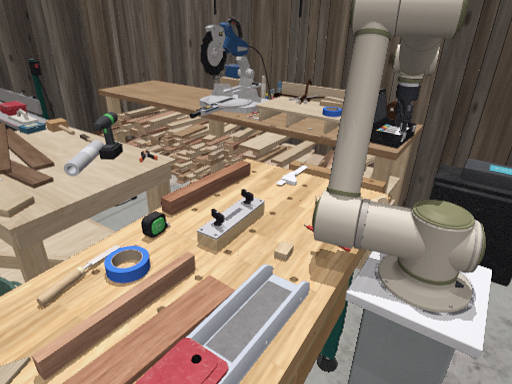

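The top view (x up, y left) shows the fence at about (218,187), its wings at about (190,187) and (241,184), both near the block's x axis. The fence surroundings are clear. Next I measure the plate and wings.

```bash
python3 - <<'E'
from h import *
f=env.grab_frame("top"); p=f["pixels"]; x0,y0,x1,y1=165,160,275,212
c=p[y0:y1,x0:x1]; hsv=cv2.cvtColor(c,cv2.COLOR_RGB2HSV)
pl=((hsv[...,1]<45)&(hsv[...,2]>90)).astype(np.uint8)
cs,_=cv2.findContours(pl,cv2.RETR_EXTERNAL,cv2.CHAIN_APPROX_NONE)
k=max(cs,key=cv2.contourArea).reshape(-1,2)+[x0,y0]
w=plane(f,k,48)[:,:2].astype(np.float32); r=cv2.minAreaRect(w); print("plate",r)
dk=(hsv[...,2]<50).astype(np.uint8)
n,l,s,ce=cv2.connectedComponentsWithStats(dk)
for i in range(1,n):
    if s[i,4]<20: continue
    v,u=np.where(l==i); q=plane(f,np.c_[u+x0,v+y0],92)[:,:2]
    C=np.cov(q.T); e,V=np.linalg.eigh(C); a=V[:,1]*np.sign(V[0,1])
    print("dark",s[i],q.mean(0),np.degrees(np.arctan2(a[1],a[0])),np.sqrt(12*e))
save("crop1.png",cv2.resize(c,None,fx=7,fy=7,interpolation=cv2.INTER_CUBIC))
E
```

```text
plate ((558.3385620117188, 89.32756042480469), (74.69860076904297, 268.27642822265625), 2.060225248336792)
dark [74 16  7 17 62] [560.02039806   8.96902733] -15.764363965789117 [16.97370564 46.3228247 ]
dark [21 20  9 16 73] [553.55619736 165.80485476] -17.660306079519135 [18.50616782 47.89765526]
```

View pics/crop1.png

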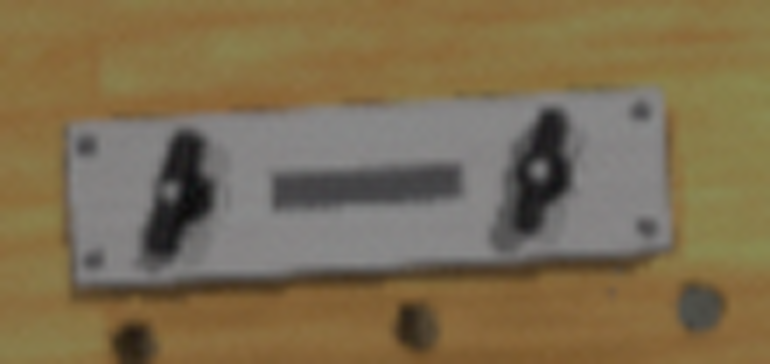

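Plate measures 74.7 x 268 mm (as expected), centre (558,89), yaw about 2°. So the knobs are near (555.5,169) and (561,9.5), with wings at about 0.3 rad. To keep joint 6 in range for the full turn, I use the half-turn grasp (yaw near 2.85).

Call:
step_arm:
  steps:
    - [0.95,-0.6,0,-1]
    - [0.95,-0.6,0,-1]
    - [0.95,-0.6,0,-1]
    - [0.95,-0.6,0,-1]
    - [0.95,-0.6,0,-1]
    - [0.95,-0.6,0,-1]
    - [0.95,-0.6,0,-1]
    - [0.95,-0.6,0,-1]
    - [0.95,-0.6,0,-1]
    - [0.95,-0.6,0,-1]
    - [0.95,-0.6,0,-1]
    - [0.95,-0.6,0,-1]
  hand: 1

```text
t: 1.65
ee_pos: [535.6, -27.8, 245.4]
tool_rot: [-3.141, 0.0, 1.218]
force: [-0.3, -0.0, 0.5]
grip_width: 1.005
gripper_force: 0.0
```

Call:
step_arm:
  steps:
    - [0,0,0,-1]
    - [0,0,0,-1]
    - [0,0,0,-1]
    - [0,0,0,-1]
    - [0,0,0,-1]

```text
t: 2.28
ee_pos: [535.8, -27.7, 245.5]
tool_rot: [3.142, 0.0, 2.004]
force: [0.0, -0.5, -1.4]
grip_width: 0.999
gripper_force: 0.0
```

Call:
step_arm:
  steps:
    - [0,0,0,-1]
    - [0,0,0,-1]
    - [0,0,0,-1]
    - [0,0,0,-1]
    - [0,0,0,-1]
    - [0,0,0,-1]

```text
t: 3.02
ee_pos: [536.0, -27.0, 245.4]
tool_rot: [-3.142, 0.0, 2.786]
force: [-0.2, 0.3, -0.2]
grip_width: 0.999
gripper_force: 0.0
```

```bash
cat >> h.py <<'E'
def go(x,y,z,yaw,s=None):
    s=s or env.read_state(); M=R.from_euler("xyz",s["tool_rot"]).as_matrix()
    d=M.T@(np.array([x,y,z])-s["ee_pos"])/500
    t=(s["tool_rot"][2]-yaw+np.pi)%(2*np.pi)-np.pi
    return np.round(np.r_[d,t/(np.pi/4)],4)
def wing(name,z=93):
    s=env.read_state(); f=env.grab_frame("wrist"); save(name,f["pixels"])
    print("t",s["t"],s["ee_pos"],s["tool_rot"],"j",s["joint_positions"].round(3),"F",s["force"].round(2),s["wrist_torque"].round(3))
    print(np.array(f["tool_from_camera"]).round(2).tolist(),f["vfov"])
    hsv=cv2.cvtColor(f["pixels"],cv2.COLOR_RGB2HSV); dk=(hsv[...,2]<50).astype(np.uint8)
    n,l,st,ce=cv2.connectedComponentsWithStats(dk)
    for i in range(1,n):
        if st[i,4]<150: continue
        v,u=np.where(l==i); q=plane(f,np.c_[u,v],z,s)[:,:2].astype(np.float32)
        r=cv2.minAreaRect(q); print(st[i],ce[i].round(),"mean",q.mean(0),"rect",np.round(r[0],1),np.round(r[1],1),round(r[2],2))
    return f,s
E
python3 - <<'E'
from h import *
wing("w1.png")
E
```

```text
t 3.025 [536.00005619 -26.98140663 245.36890329] [-3.14155468e+00  2.12821266e-05  2.78637829e+00] j [-0.271  0.357  1.334 -0.     1.45  -1.487] F [-0.23  0.31 -0.19] [ 0.057  0.019 -0.023]
[[0.0, -0.95, -0.3, 76.97], [1.0, 0.0, -0.0, -0.35], [0.0, -0.3, 0.95, -128.65], [0.0, 0.0, 0.0, 1.0]] 70.66553002868221
[ 45  20  16  16 165] [53. 27.] mean [ 335.9453  -150.12799] rect [ 335.7 -149.8] [13.8 10.7] 49.96
[ 409  106   41   54 1372] [431. 132.] mean [550.0195  158.87596] rect [550.8 154.7] [37.9 54.4] 74.72
[281 163  19  50 530] [291. 186.] mean [555.25995     7.6530695] rect [557.3   5.5] [19.4 56. ] 72.55
[ 450  204   62   51 1459] [485. 234.] mean [686.24554 197.64198] rect [686.5 193.2] [66.4 67.4] 85.75
[    0   243   512   141 40501] [256. 335.] mean [734.9726   -99.869736] rect [709.3 -91.2] [718.6 220. ] 69.79
[489 271  23  29 300] [499. 284.] mean [761.0178  206.34065] rect [762.5 204.2] [22.4 40.4] 68.53
```

View pics/w1.png

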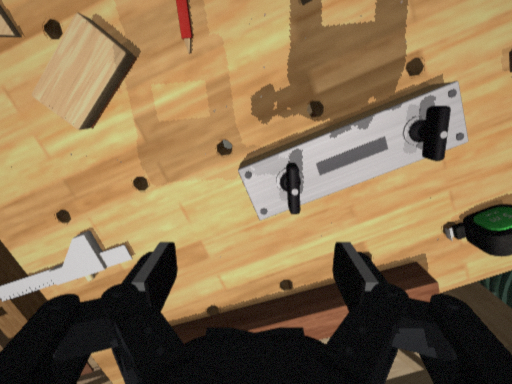

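The wrist view (image up is roughly -x world) shows the right knob at (293,188) and the left at (435,133), each with a light axis dot. Now I put the camera above the right knob for a precise look.

Call:
step_arm:
  steps:
    - [-0.176,0.084,0.12,-0.065]
    - [-0.176,0.084,0.12,-0.065]
    - [-0.176,0.084,0.12,-0.065]
    - [-0.176,0.084,0.12,-0.065]

```text
t: 3.58
ee_pos: [632.9, -17.5, 185.8]
tool_rot: [-3.142, 0.0, 2.841]
force: [-1.4, -0.5, 0.0]
grip_width: 1.0
gripper_force: 0.0
```

```bash
cat >> h.py <<'E'
def close(name,guess,half=70,zt=95):
    s=env.read_state(); f=env.grab_frame("wrist"); im=f["pixels"]
    print("t",s["t"],s["ee_pos"],s["tool_rot"][2],"F",s["force"].round(2),s["wrist_torque"].round(3))
    # project guess
    T=np.array(f["tool_from_camera"]); Rt=R.from_euler("xyz",s["tool_rot"]).as_matrix()
    q=T[:3,:3].T@(Rt.T@(np.r_[guess,zt]-s["ee_pos"])-T[:3,3]); k=K(f)@q; u,v=(k[:2]/k[2]).astype(int); print("guess px",u,v)
    x0,y0=max(u-half,0),max(v-half,0); c=im[y0:v+half,x0:u+half]
    dk=(cv2.cvtColor(c,cv2.COLOR_RGB2HSV)[...,2]<60).astype(np.uint8)
    n,l,st,ce=cv2.connectedComponentsWithStats(dk)
    for i in range(1,n):
        if st[i,4]<150: continue
        vv,uu=np.where(l==i); w=plane(f,np.c_[uu+x0,vv+y0],zt,s)[:,:2].astype(np.float32); r=cv2.minAreaRect(w)
        print("dark",st[i],"mean",w.mean(0),"rect",np.round(r[0],1),np.round(r[1],1),round(r[2],2))
    save(name,cv2.resize(c,None,fx=4,fy=4,interpolation=cv2.INTER_CUBIC)); print("origin",x0,y0)
    return f,s
E
python3 - <<'E'
from h import *
close("c1.png",[559,8])
E
```

```text
t 3.575 [632.86499685 -17.50057644 185.80952824] 2.840557022843215 F [-1.35 -0.47  0.  ] [ 0.006  0.028 -0.066]
guess px 258 103
dark [  59   36   27   74 1169] mean [561.0145     8.665447] rect [561.4   8.4] [20.2 53.8] 72.8
origin 188 33
```

View pics/c1.png

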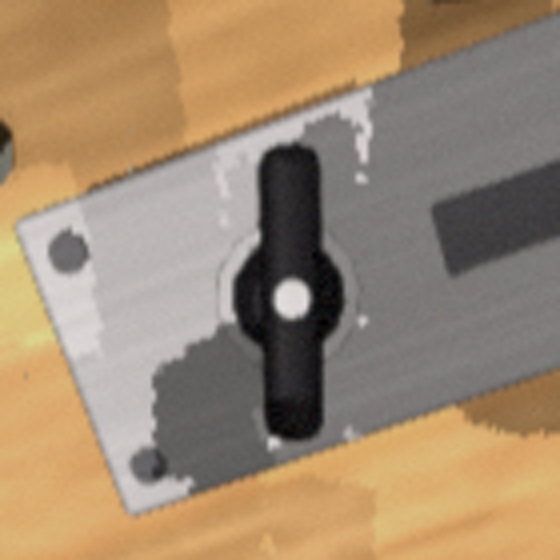

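The crop shows the right wing nearly aligned with the tool, with its axis dot at about pixel (260.6,107.3). I work out its position.

```bash
python3 - <<'E'
from h import *
s=env.read_state(); f=env.grab_frame("wrist")
d=plane(f,[[260.6,107.3]],95,s)[0]; e=plane(f,[[188+289/4,33+150/4],[188+295/4,33+425/4]],95,s); v=e[0]-e[1]
print(d,"wing yaw",np.arctan2(v[1],v[0])%(2*np.pi),np.linalg.norm(v))
print(go(d[0],d[1],140,2.837), go(d[0],d[1],77,2.837))
E
```

```text
[561.81360759   8.70883362  95.        ] wing yaw 2.8717042253675387 50.71611684318229
[0.1512 0.0082 0.0934 0.005 ] [0.1514 0.0082 0.2194 0.005 ]
```

Call:
step_arm:
  steps:
    - [0.151,0.008,0.06,0.005]
    - [0.151,0.008,0.09,0.005]
    - [0.151,0.008,0.09,0.005]
    - [0.151,0.008,0.15,0.005]
    - [0.151,0.008,0.19,0.005]
    - [0.151,0.008,0.2136,0.005]
    - [0.151,0.008,0.2136,0.005]
  hand: 0.5
  grip_force: 30

```text
t: 4.55
ee_pos: [562.8, 8.3, 78.9]
tool_rot: [3.142, 0.001, 2.838]
force: [-0.1, -0.4, -0.0]
grip_width: 0.5
gripper_force: 0.0
```

```bash
python3 - <<'E'
from h import *
s=env.read_state(); f=env.grab_frame("wrist"); save("g1.png",f["pixels"][60:384,80:432])
print(s["ee_pos"],s["tool_rot"],s["force"],s["wrist_torque"],s["grip_width"])
E
```

```text
[562.84280224   8.31762084  78.88820747] [3.14155161e+00 6.16120871e-04 2.83764715e+00] [-0.07351486 -0.40135032 -0.01423037] [0.00764768 0.02330395 0.06837995] 0.5000065520144115
```

View pics/g1.png

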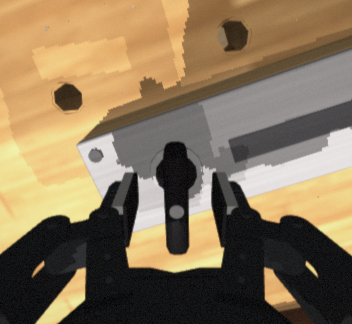

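The wing (crop column 176) sits centred between the fingers (132 and 217). Close on it.

Call:
step_arm:
  steps:
    - [0,0,0,0]
    - [0,0,0,0]
    - [0,0,0,0]
    - [0,0,0,0]
    - [0,0,0,0]
    - [0,0,0,0]
  hand: 0

```text
t: 5.35
ee_pos: [562.9, 8.9, 79.3]
tool_rot: [3.141, 0.002, 2.838]
force: [2.1, 3.4, 6.7]
grip_width: 0.135
gripper_force: 35.4
```

```bash
cat > rs.py <<'E'
from h import *
s=env.read_state()
print("t",s["t"],"yaw",s["tool_rot"][2].round(4),"theta",round((0.036+np.pi-s["tool_rot"][2]+1)%(2*np.pi)-1,3),"F",s["force"].round(2),"M",s["wrist_torque"].round(3),s["grip_width"].round(3),s["gripper_force"].round(1),s["ee_pos"].round(1),"j6",s["joint_positions"][5].round(3))
E
python3 rs.py
```

```text
Traceback (most recent call last):
  File "rs.py", line 3, in <module>
    print("t",s["t"],"yaw",s["tool_rot"][2].round(4),"theta",round((0.036+np.pi-s["tool_rot"][2]+1)%(2*np.pi)-1,3),"F",s["force"].round(2),"M",s["wrist_torque"].round(3),s["grip_width"].round(3),s["gripper_force"].round(1),s["ee_pos"].round(1),"j6",s["joint_positions"][5].round(3))
                                                                                                                                                                          ^^^^^^^^^^^^^^^^^^^^^
AttributeError: 'float' object has no attribute 'round'
```

```bash
sed -i 's/s\["grip_width"\].round(3),s\["gripper_force"\].round(1)/round(s["grip_width"],3),round(s["gripper_force"],1)/' rs.py && python3 rs.py
```

```text
t 5.35 yaw 2.8382 theta 0.339 F [2.14 3.4  6.72] M [ 0.651 -0.262  0.035] 0.135 35.4 [562.9   8.9  79.3] j6 -1.462
```

Call:
step_arm:
  steps:
    - [0,0,0,0.08]
    - [0,0,0,0.16]
    - [0,0,0,0.16]

```text
t: 5.72
ee_pos: [562.8, 8.7, 79.2]
tool_rot: [3.141, 0.002, 2.712]
force: [2.5, 2.7, 5.6]
grip_width: 0.131
gripper_force: 35.3
```

```bash
python3 rs.py
```

```text
t 5.725 yaw 2.7118 theta 0.466 F [2.45 2.75 5.55] M [ 0.386 -0.216  0.013] 0.131 35.3 [562.8   8.7  79.2] j6 -1.336
```

Call:
step_arm:
  steps:
    - [0,0,0,0.13]
    - [0,0,0,0.13]
    - [0,0,0,0.13]

```text
t: 6.1
ee_pos: [562.7, 8.6, 79.1]
tool_rot: [3.141, 0.002, 2.611]
force: [-0.2, 2.2, 6.2]
grip_width: 0.136
gripper_force: 35.3
```

```bash
python3 rs.py
```

```text
t 6.1 yaw 2.6112 theta 0.566 F [-0.19  2.2   6.23] M [ 0.237 -0.183 -0.074] 0.136 35.3 [562.7   8.6  79.1] j6 -1.236
```

```bash
cat >> rs.py <<'E'
m=[]
for i in range(8): env.grab_frame("wrist"); m.append(env.read_state()["wrist_torque"][2])
print("Mz mean",np.mean(m).round(3),"sd",np.std(m).round(3))
E
python3 rs.py
```

```text
t 6.1 yaw 2.6112 theta 0.566 F [-0.19  2.2   6.23] M [ 0.237 -0.183 -0.074] 0.136 35.3 [562.7   8.6  79.1] j6 -1.236
Mz mean -0.028 sd 0.017
```

Call:
step_arm:
  steps:
    - [0,0,0,0.13]
    - [0,0,0,0.13]
    - [0,0,0,0.13]

```text
t: 6.88
ee_pos: [562.6, 8.5, 79.1]
tool_rot: [3.141, 0.001, 2.509]
force: [0.4, 0.8, 5.3]
grip_width: 0.134
gripper_force: 35.3
```

```bash
python3 rs.py
```

```text
t 6.875 yaw 2.5092 theta 0.668 F [0.36 0.75 5.32] M [ 0.046 -0.092  0.004] 0.134 35.3 [562.6   8.5  79.1] j6 -1.133
Mz mean -0.022 sd 0.038
```

Call:
step_arm:
  steps:
    - [0,0,0,0.13]
    - [0,0,0,0.13]
    - [0,0,0,0.13]

```text
t: 7.65
ee_pos: [562.4, 8.3, 79.0]
tool_rot: [-3.141, 0.001, 2.407]
force: [0.4, -0.7, 6.3]
grip_width: 0.133
gripper_force: 35.3
```

```bash
python3 rs.py
```

```text
t 7.65 yaw 2.4073 theta 0.77 F [ 0.4  -0.66  6.28] M [-0.066  0.106  0.061] 0.133 35.3 [562.4   8.3  79. ] j6 -1.031
Mz mean 0.043 sd 0.022
```

Call:
step_arm:
  steps:
    - [0,0,0,0.12]
    - [0,0,0,0.12]
    - [0,0,0,0.12]

```text
t: 8.43
ee_pos: [562.3, 8.2, 79.0]
tool_rot: [-3.141, 0.001, 2.313]
force: [0.0, -1.5, 5.4]
grip_width: 0.135
gripper_force: 35.3
```

```bash
python3 rs.py
```

```text
t 8.425 yaw 2.3132 theta 0.864 F [ 0.04 -1.54  5.37] M [-0.127  0.171  0.101] 0.135 35.3 [562.3   8.2  79. ] j6 -0.937
Mz mean 0.118 sd 0.026
```

The moment rises at about 0.8 N m/rad from θ≈0.72, which looks like binding. I stop here and ease back a little to confirm.

Call:
step_arm:
  steps:
    - [0,0,0,-0.1]
    - [0,0,0,-0.2]
    - [0,0,0,-0.2]
    - [0,0,0,-0.2]

```text
t: 9.32
ee_pos: [562.5, 8.4, 79.1]
tool_rot: [3.142, 0.001, 2.47]
force: [0.3, 0.8, 5.3]
grip_width: 0.137
gripper_force: 35.3
```

```bash
python3 rs.py
```

```text
t 9.325 yaw 2.4702 theta 0.707 F [0.27 0.79 5.27] M [ 0.039 -0.02   0.081] 0.137 35.3 [562.5   8.4  79.1] j6 -1.094
Mz mean 0.06 sd 0.029
```

Call:
step_arm:
  steps:
    - [0,0,0,0.1]
    - [0,0,0,0.2]
    - [0,0,0,0.24]
    - [0,0,0,0.24]
    - [0,0,0,0.24]

```text
t: 10.35
ee_pos: [562.3, 8.2, 79.0]
tool_rot: [-3.141, 0.001, 2.282]
force: [0.0, -1.3, 5.3]
grip_width: 0.135
gripper_force: 35.3
```

```bash
python3 rs.py
```

```text
t 10.35 yaw 2.2819 theta 0.896 F [ 0.   -1.27  5.31] M [-0.249  0.213  0.163] 0.135 35.3 [562.3   8.2  79. ] j6 -0.906
Mz mean 0.123 sd 0.028
```

Call:
step_arm:
  steps:
    - [0,0,0,0.065]
    - [0,0,0,0.065]
    - [0,0,0,0.065]

```text
t: 11.12
ee_pos: [562.2, 8.1, 78.9]
tool_rot: [-3.141, 0.001, 2.231]
force: [0.1, -2.3, 5.5]
grip_width: 0.136
gripper_force: 35.3
```

```bash
python3 rs.py
```

```text
t 11.125 yaw 2.2309 theta 0.947 F [ 0.12 -2.35  5.45] M [-0.236  0.286  0.146] 0.136 35.3 [562.2   8.1  78.9] j6 -0.855
Mz mean 0.163 sd 0.028
```

The moment follows the predicted slope (0.163 at 0.947), so the right screw is crossed. I back it out, and the left test will cross-check this.

Call:
step_arm:
  steps:
    - [0,0,0,-0.2]
    - [0,0,0,-0.4]
    - [0,0,0,-0.6]
    - [0,0,-0.001,-0.8]
    - [0,0,-0.001,-1]
    - [0,0,-0.001,-1]
    - [0,0,-0.001,-1]

```text
t: 12.4
ee_pos: [562.9, 9.2, 79.5]
tool_rot: [3.141, 0.002, 3.016]
force: [2.2, 4.9, 4.3]
grip_width: 0.131
gripper_force: 35.1
```

```bash
python3 rs.py
```

```text
t 12.4 yaw 3.0159 theta 0.162 F [2.23 4.91 4.32] M [ 0.864 -0.49   0.021] 0.131 35.1 [562.9   9.2  79.5] j6 -1.64
Mz mean 0.026 sd 0.041
```

Call:
step_arm:
  steps:
    - [0,0,0,-0.2]
    - [0,0,0,-0.4]
    - [0,0,-0.001,-0.6]
    - [0,0,-0.001,-0.6]
    - [0,0,-0.001,-0.6]

```text
t: 13.42
ee_pos: [562.9, 10.0, 79.9]
tool_rot: [3.14, 0.003, -2.796]
force: [4.2, 8.5, 2.2]
grip_width: 0.132
gripper_force: 35.0
```

```bash
python3 rs.py
```

```text
t 13.425 yaw -2.7961 theta -0.309 F [4.15 8.55 2.19] M [ 1.608 -0.639 -0.   ] 0.132 35.0 [562.9  10.   79.9] j6 -2.111
Mz mean 0.02 sd 0.018
```

Call:
step_arm:
  steps:
    - [0,0,0,-0.06]
    - [0,0,0,-0.115]
    - [0,0,0,-0.115]

```text
t: 14.2
ee_pos: [562.8, 10.1, 80.0]
tool_rot: [3.14, 0.003, -2.706]
force: [3.2, 9.5, 4.1]
grip_width: 0.134
gripper_force: 35.1
```

```bash
sed -i 's/range(8)/range(4)/' rs.py && python3 rs.py
```

```text
t 14.2 yaw -2.7055 theta -0.4 F [3.23 9.54 4.14] M [ 1.692 -0.553 -0.072] 0.134 35.1 [562.8  10.1  80. ] j6 -2.202
Mz mean -0.051 sd 0.026
```

Call:
step_arm:
  steps:
    - [0,0,0,-0.025]
    - [0,0,0,-0.05]
    - [0,0,0,-0.05]

```text
t: 14.78
ee_pos: [562.8, 10.2, 80.0]
tool_rot: [3.14, 0.003, -2.668]
force: [3.6, 9.8, 4.2]
grip_width: 0.133
gripper_force: 37.0
```

```bash
python3 rs.py
```

```text
t 14.775 yaw -2.6679 theta -0.438 F [3.57 9.81 4.22] M [ 1.746 -0.546 -0.644] 0.133 37.0 [562.8  10.2  80. ] j6 -2.24
Mz mean -0.619 sd 0.044
```

The right screw is firmly on its backed-out stop (θ≈-0.40). Ease off, open, rise.

Call:
step_arm:
  steps:
    - [0,0,0,0.035]
    - [0,0,0,0.035]

```text
t: 15.22
ee_pos: [562.8, 10.2, 80.0]
tool_rot: [3.14, 0.003, -2.695]
force: [3.0, 10.3, 2.9]
grip_width: 0.134
gripper_force: 35.2
```

Call:
step_arm:
  steps:
    - [0,0,0,0]
    - [0,0,0,0]
    - [0,0,0,0]
    - [0,0,0,0]
    - [0,0,-0.05,0]
    - [0,0,-0.12,0]
    - [0,0,-0.21,0]
    - [0,0,-0.21,0]
  hand: 0.5

```text
t: 16.23
ee_pos: [563.4, 8.4, 187.7]
tool_rot: [-3.137, 0.005, -2.695]
force: [-0.3, 0.3, 0.4]
grip_width: 0.501
gripper_force: 0.0
```

```bash
python3 rs.py; python3 -c "
from h import *
print(go(629,146.4,186,2.84))"
```

```text
t 16.225 yaw -2.6949 theta -0.411 F [-0.35  0.33  0.39] M [ 0.058  0.006 -0.029] 0.501 0.0 [563.4   8.4 187.7] j6 -2.213
Mz mean -0.01 sd 0.02
[-0.2404  0.1902 -0.0057  0.9525]
```

Call:
step_arm:
  steps:
    - [-0.24,0.19,0,0.95]
    - [-0.24,0.19,0,0.95]
    - [-0.24,0.19,0,0.95]
    - [-0.24,0.19,0,0.95]
    - [-0.24,0.19,0,0.95]
    - [-0.24,0.19,0,0.95]

```text
t: 17.18
ee_pos: [629.2, 145.8, 183.9]
tool_rot: [-3.141, -0.001, 2.845]
force: [-0.1, 0.1, -0.5]
grip_width: 0.502
gripper_force: 0.0
```

```bash
python3 - <<'E'
from h import *
f,s=close("c2.png",[555.5,169.3])
im=f["pixels"]; g=cv2.cvtColor(im,cv2.COLOR_RGB2HSV)
m=((g[...,2]>150)&(g[...,1]<40)).astype(np.uint8)
n,l,st,ce=cv2.connectedComponentsWithStats(m)
for i in range(1,n):
    if 25<st[i,4]<160 and abs(st[i,2]-st[i,3])<4: print("dot?",st[i],ce[i],plane(f,[ce[i]],95,s)[0])
E
```

```text
t 17.175 [629.21759748 145.78097646 183.88756781] 2.8447967565519137 F [-0.07  0.06 -0.49] [0.003 0.024 0.034]
guess px 256 105
dark [  57   33   27   74 1141] mean [555.2768  168.99675] rect [555.9 168.6] [20.  53.2] 73.05
origin 186 35
dot? [252 102   9  10  72] [256.20833333 106.30555556] [556.24223629 168.70259088  95.        ]
```

View pics/c2.png

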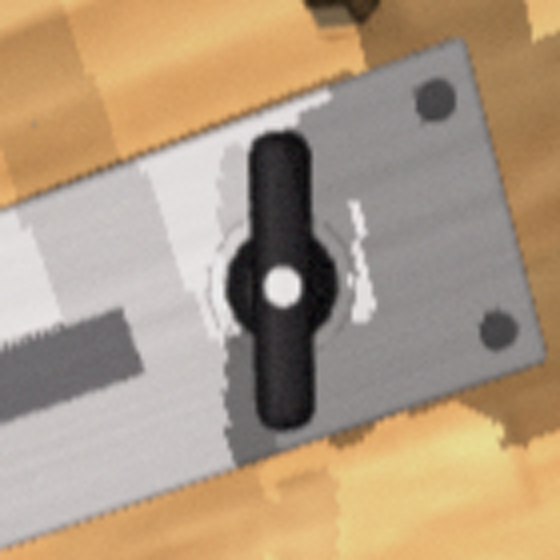

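The left wing (axis dot at crop (281,286)) is aligned with the tool. The axis is near (556,169), matching the plate prediction.

```bash
python3 -c "
from h import *
print(go(555.7,169.2,79,2.845))"
```

```text
[ 0.1543  0.0019  0.2104 -0.001 ]
```

Call:
step_arm:
  steps:
    - [0.154,0.002,0.06,0]
    - [0.154,0.002,0.09,0]
    - [0.154,0.002,0.09,0]
    - [0.154,0.002,0.15,0]
    - [0.154,0.002,0.19,0]
    - [0.154,0.002,0.21,0]
    - [0.154,0.002,0.21,0]
    - [0.154,0.002,0.21,0]

```text
t: 18.23
ee_pos: [556.9, 169.8, 80.5]
tool_rot: [3.141, 0.002, 2.842]
force: [0.4, -0.1, 0.1]
grip_width: 0.499
gripper_force: 0.0
```

```bash
python3 rs.py; python3 -c "
from h import *
print(go(555.5,169.3,79,2.845))"
```

```text
t 18.225 yaw 2.8421 theta 0.336 F [ 0.36 -0.08  0.12] M [0.001 0.015 0.026] 0.499 0.0 [556.9 169.8  80.5] j6 -1.179
Mz mean 0.01 sd 0.011
[ 0.0014 -0.0017  0.0022 -0.0036]
```

Call:
step_arm:
  steps:
    - [0.003,-0.001,0.003,0]
    - [0.003,-0.001,0.003,0]

```text
t: 18.68
ee_pos: [554.4, 169.8, 78.0]
tool_rot: [-3.141, -0.0, 2.842]
force: [0.6, -0.2, 0.2]
grip_width: 0.5
gripper_force: 0.0
```

Call:
step_arm:
  steps:
    - [0,0,0,0]
    - [0,0,0,0]
    - [0,0,0,0]
    - [0,0,0,0]
    - [0,0,0,0]
    - [0,0,0,0]
  hand: 0

```text
t: 19.42
ee_pos: [554.7, 169.9, 78.1]
tool_rot: [3.141, 0.0, 2.842]
force: [0.4, -0.2, 0.2]
grip_width: 0.134
gripper_force: 35.4
```

Call:
step_arm:
  steps:
    - [0,0,0,0.1]
    - [0,0,0,0.2]
    - [0,0,0,0.25]
    - [0,0,0,0.25]
    - [0,0,0,0.25]

```text
t: 20.05
ee_pos: [554.7, 170.0, 78.0]
tool_rot: [3.141, 0.0, 2.646]
force: [2.0, 1.4, -0.6]
grip_width: 0.135
gripper_force: 35.1
```

```bash
sed -i 's/range(4)/range(8)/' rs.py && python3 rs.py
```

```text
t 20.05 yaw 2.6463 theta 0.531 F [ 1.99  1.37 -0.56] M [ 0.362 -0.309 -0.08 ] 0.135 35.1 [554.7 170.   78. ] j6 -0.982
Mz mean -0.024 sd 0.033
```

Call:
step_arm:
  steps:
    - [0,0,0,0.1]
    - [0,0,0,0.2]
    - [0,0,0,0.25]
    - [0,0,0,0.25]
    - [0,0,0,0.25]

```text
t: 21.08
ee_pos: [554.8, 170.0, 77.9]
tool_rot: [3.141, 0.0, 2.449]
force: [2.9, 4.2, -2.6]
grip_width: 0.137
gripper_force: 34.8
```

```bash
python3 rs.py
```

```text
t 21.075 yaw 2.4493 theta 0.728 F [ 2.86  4.22 -2.58] M [ 0.701 -0.593 -0.044] 0.137 34.8 [554.8 170.   77.9] j6 -0.785
Mz mean -0.02 sd 0.02
```

Call:
step_arm:
  steps:
    - [0,0,0,0.1]
    - [0,0,0,0.2]
    - [0,0,0,0.2]
    - [0,0,0,0.2]

```text
t: 21.98
ee_pos: [554.8, 170.1, 77.8]
tool_rot: [3.141, -0.0, 2.292]
force: [3.4, 4.0, -4.9]
grip_width: 0.133
gripper_force: 34.7
```

```bash
python3 rs.py
```

```text
t 21.975 yaw 2.2923 theta 0.885 F [ 3.36  4.03 -4.95] M [ 0.772 -0.683 -0.017] 0.133 34.7 [554.8 170.1  77.8] j6 -0.628
Mz mean -0.024 sd 0.03
```

Call:
step_arm:
  steps:
    - [0,0,0.001,0.07]
    - [0,0,0.001,0.13]
    - [0,0,0.001,0.13]
    - [0,0,0.001,0.13]

```text
t: 22.88
ee_pos: [554.9, 170.2, 77.7]
tool_rot: [3.14, -0.0, 2.19]
force: [3.1, 5.3, -1.7]
grip_width: 0.131
gripper_force: 35.0
```

```bash
python3 rs.py
```

```text
t 22.875 yaw 2.1902 theta 0.987 F [ 3.07  5.28 -1.68] M [ 0.824 -0.566 -0.015] 0.131 35.0 [554.9 170.2  77.7] j6 -0.526
Mz mean -0.032 sd 0.01
```

The moment stays flat at about -0.025 past 0.98, so the left screw is sound. Run it home.

Call:
step_arm:
  steps:
    - [0,0,0,0.15]
    - [0,0,0,0.3]
    - [0,0,0.001,0.45]
    - [0,0,0.001,0.6]
    - [0,0,0.001,0.66]
    - [0,0,0.001,0.66]
    - [0,0,0.001,0.66]

```text
t: 24.15
ee_pos: [555.2, 170.3, 77.3]
tool_rot: [3.14, -0.001, 1.672]
force: [4.3, 5.5, -1.8]
grip_width: 0.137
gripper_force: 35.0
```

Call:
step_arm:
  steps:
    - [0,0,0,0.03]
    - [0,0,0,0.06]
    - [0,0,0,0.06]

```text
t: 24.52
ee_pos: [555.3, 170.3, 77.2]
tool_rot: [3.14, -0.001, 1.624]
force: [4.4, 4.6, -2.8]
grip_width: 0.141
gripper_force: 34.9
```

```bash
sed -i 's/range(8)/range(3)/' rs.py && python3 rs.py
```

```text
t 24.525 yaw 1.6244 theta 1.553 F [ 4.43  4.58 -2.75] M [ 0.914 -0.892 -0.045] 0.141 34.9 [555.3 170.3  77.2] j6 0.04
Mz mean -0.022 sd 0.013
```

Call:
step_arm:
  steps:
    - [0,0,0,0.02]
    - [0,0,0,0.04]
    - [0,0,0,0.04]

```text
t: 25.05
ee_pos: [555.3, 170.3, 77.2]
tool_rot: [3.14, -0.001, 1.594]
force: [4.7, 5.4, -2.0]
grip_width: 0.137
gripper_force: 37.2
```

```bash
python3 rs.py
```

```text
t 25.05 yaw 1.5941 theta 1.583 F [ 4.74  5.35 -1.98] M [ 0.893 -0.791  0.436] 0.137 37.2 [555.3 170.3  77.2] j6 0.07
Mz mean 0.43 sd 0.013
```

Firm stop reached at home (θ≈1.56, matching 1.55). Ease off, release and rise.

Call:
step_arm:
  steps:
    - [0,0,0,-0.02]
    - [0,0,0,-0.02]

```text
t: 25.45
ee_pos: [555.3, 170.3, 77.2]
tool_rot: [3.14, -0.001, 1.61]
force: [5.3, 4.8, -2.2]
grip_width: 0.128
gripper_force: 35.3
```

Call:
step_arm:
  steps:
    - [0,0,0,0]
    - [0,0,0,0]
    - [0,0,0,0]
    - [0,0,0,0]
    - [0,0,-0.05,0]
    - [0,0,-0.12,0]
    - [0,0,-0.23,0]
    - [0,0,-0.28,0]
    - [-0.05,-0.1,-0.3,0]
    - [-0.05,-0.2,-0.3,0]
    - [-0.05,-0.2,-0.3,0]
    - [-0.05,-0.2,-0.3,0]
  hand: 0.5

```text
t: 26.95
ee_pos: [456.2, 141.0, 227.4]
tool_rot: [3.14, 0.0, 1.609]
force: [0.4, -0.2, 0.5]
grip_width: 0.502
gripper_force: 0.0
```

```bash
python3 rs.py; python3 - <<'E'
from h import *
f=env.grab_frame("wrist"); save("end.png",f["pixels"])
E
```

```text
t 26.95 yaw 1.6089 theta 1.569 F [ 0.44 -0.23  0.49] M [0.029 0.013 0.001] 0.502 0.0 [456.2 141.  227.4] j6 0.013
Mz mean -0.01 sd 0.012
```

View pics/end.png

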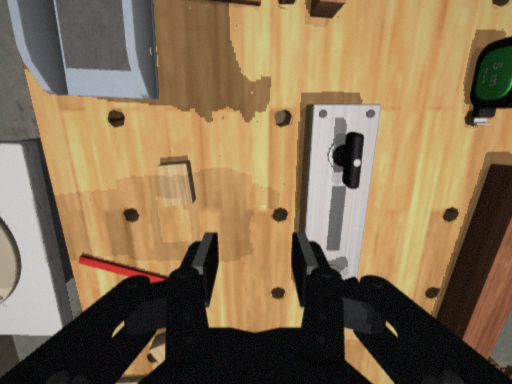

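The left wing (352,160) lies along the block's long axis, as it should at home. One check of the right wing from the top camera.

```bash
python3 - <<'E'
from h import *
f=env.grab_frame("top"); save("end2.png",cv2.resize(f["pixels"][140:240,150:290],None,fx=5,fy=5,interpolation=cv2.INTER_CUBIC))
E
```

```text
(no output)
```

View pics/end2.png

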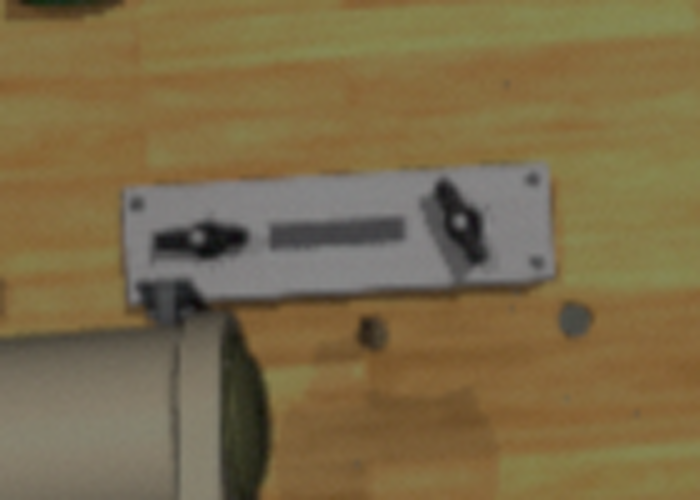

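The left wing lies along the block (home), and the right wing at (460,222) is tilted anticlockwise at its backed-out stop. Both are as wanted, so I hand it in.

```bash
python3 -c "
from bench import env
print(env.job_done())"
```

```text
the job is handed in; nothing more can be done
None
```

The right screw was the crossed one: it bound at about 0.7 rad, read about 0.16 N m (0.25 at most) when I stopped, and is now backed out to its stop. I eased it back once and returned to 0.95 rad to confirm. The left screw was sound and is fully home, nothing else was touched, and the job is handed in at about 27 s.

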